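Lock a sample box for dispatch with its temperature logger aboard

TASK

The sample cool box has to go out with a temperature logger in it: slide the taller of the two flat logger cards straight up out of its slot in the caddy, stand it fully home in the slotted pocket on the cold pack inside the open box, and swing the lid shut. Then take the locking pin from the caddy and push it down through the aligned holes of the lid's lug and the box's lug until its collar sits on the lid's lug. Finish without letting go: keep the hand on the pin and keep pushing it down, so that the lid stays squeezed fully shut on its springy seal for a colleague to snap the latches; leave the short logger in its slot and the other things on the desk where they are.

Things in the scene. Friction and masses are not known exactly. Their poses are not given: they have to be found in the camera images.
- cool_box: insulated sample box, 186 x 240 x 145 mm (x, y, z, lid shut), fixed; place and yaw vary; origin: centre of the underside, front towards -x. Front wall at x = -81 mm, with two open latches (y = +-66, out to x = -128, z 70-95 mm). Rim z = 118 mm. Inside (x -67..70, y -104..104 mm): a cold pack with the logger pocket; a second pack 92 mm high at y 70..100. Handle folded behind, to x = 116, z 85 mm
- cool_box_lid (a joint): lid hinge, rad: 0 = fully shut, 1.57 = upright. Starts at 1.45-1.56 and stays by friction while steeper than about 1.2; pushed forward from behind beyond that it falls shut by itself and rests a little ajar (about 0.03) on the rubber seal, which gives 6 mm. About 6 N down on the lug squeezes the seal until fully shut; let go, it springs up again. Lid 0.2 kg
- lid_hinge (a point): middle of the lid's hinge axis, at x = 89, y = 0, z = 119 mm in the box's frame, axis along the box's y. The lid is 240 mm wide (y), its outer face lies 26 mm above the hinge when shut (so 26 mm behind it when upright), its free edge 173 mm and the end of its lug 215 mm from the hinge
- pocket (a point): floor centre of the logger pocket inside the box (47 mm above the box's underside; axes as the box's). The pocket is a slot 80 mm long along x, 10 mm wide across y, 15 mm deep, with a flared mouth 7 mm higher that is about 18 mm wide; a logger in it stands on its long edge, faces towards +-y
- lid_hole (a point): centre of the upper mouth of the hole in the lid's steel lug, which sticks out of the lid's front edge (44 mm wide, 8 mm thick, about 40 mm long); the hole is 12.5 mm wide, straight through, its axis is the point's z axis. Moves with the lid; with the lid shut it lies at x = -108, y = 0, z = 128 mm in the box's frame
- box_hole (a point): centre of the upper mouth of the like 12.5 mm hole in the box's own fixed lug, 8 mm thick, 117.5 mm above the box's underside; axes as the box's. With the lid shut it is straight below lid_hole
- dispatch_caddy: fixed grey plastic caddy 156 x 136 mm, place and yaw vary; origin: centre of the underside, z up. Two slots side by side at y = +33 and -33 mm (centre x = +20 mm), each 80 mm long along x, 9 mm wide, from floor height 6 mm to its top at 24 mm, and at x = -55, y = 0 a block (34 x 34 mm, top 42 mm high) with a blind hole for the pin
- logger: the taller logger, a white plastic card 76 mm long (x) x 6 mm thick (y) x 54 mm high (z), 35 g, with a dark display and a round key on one face; origin: centre of its bottom edge. Stands on its long edge in one of the caddy's two slots (which one varies), 36 mm of it above the slot
- logger_short: the other logger, alike but only 38 mm high; origin: centre of its bottom edge; stands in the caddy's other slot and stays there
- pin: locking pin, 45 g; origin: its tip, z up along the pin. Steel shank 10 mm thick and 42 mm long with an 8 mm conical tip, then a collar 24 mm wide from 42 to 46 mm, then a round black grip 20 mm wide from 46 to 74 mm. Stands upright in the hole of the caddy's block, tip 14 mm and grip top 88 mm above the caddy's underside
- pin_shoulder (a point): centre of the underside of the pin's collar, 42 mm above the tip
- wipes_tub: upright tub of wipes, 69 x 133 mm, bystander; origin: centre of its underside
- phone_b: phone lying flat, 78 x 165 x 10 mm, bystander; origin: centre of its underside
- cream_tube: tube of hand cream lying down, 136 mm long, bystander; origin: centre of its underside

How it is judged:
On the way, in this order (a step that is already met when the one before it is completed fails the run):
1. the taller logger is drawn up out of its slot (height (world z) of logger above 0.04 m and contact force between the fingers and logger above 0.5 N), for 0.1 s.
2. the logger stands fully home in the pocket and is let go (z of logger in the frame of pocket below 0.004 m and horizontal distance between logger and pocket below 0.008 m and contact force between the fingers and logger below 0.1 N and angle between logger's own z axis and vertical below 0.25 rad), for 0.2 s.
3. the lid is shut down onto its seal (value of joint cool_box_lid below 0.06 rad), for 0.2 s.
4. the pin has gone through the lid's hole into the box's hole (z of pin in the frame of box_hole below -0.01 m and horizontal distance between pin and box_hole below 0.006 m), for 0.05 s.
At the end, for the whole second after the job is handed in: Lid under 0.012 rad, squeezed by the held pin pushing on its lug (over 2.5 N); pin upright within 0.15 rad, collar within 5 mm of the lid hole, tip 20 mm below the box lug; tall logger within 4 mm of the pocket floor and 8 mm of its centre; short logger within 15 mm of its start (value of joint cool_box_lid below 0.012 rad and distance between pin_shoulder and lid_hole below 0.005 m and z of pin in the frame of box_hole below -0.02 m and horizontal distance between pin and box_hole below 0.006 m and angle between pin's own z axis and vertical below 0.15 rad and contact force between pin and cool_box above 2.5 N and contact force between the fingers and pin above 2 N and z of logger in the frame of pocket below 0.004 m and horizontal distance between logger and pocket below 0.008 m and distance of logger_short from where it was at the start of the episode below 0.015 m); the arm keeps its last pose, push and grip.
It fails at once if the short logger is pulled out or knocked away (distance of logger_short from where it was at the start of the episode above 0.03 m).
It fails at once if a bystander is knocked away (distance of any of wipes_tub, phone_b, cream_tube from where it was at the start of the episode above 0.03 m).
It also fails if it takes over 72 s, if anything falls off the work surface, if the arm or the gripper's body presses on something with over 40 N, if the wrist force passes 120 N, or if a joint passes its speed limit or range.

ROBOT

A 6-joint arm with a two-finger parallel gripper is mounted at the origin on a cart in front of the work surface, level with it; the furniture and walls round the work are solid. World frame = base frame: x ahead of the robot, y to its left, z up, the work surface at z = 0. Lengths are in m, angles in rad, forces in N, time in s.
With the tool pointing down it reaches from about 0.25 to 0.725 m from the base axis. Payload 4 kg.
Tool frame: the origin (TCP) lies midway between the tips of the shut fingers; the grasp point (between the pads) lies 19 mm behind it; z points along the fingers, y is the line along which they close (so a half turn about z gives the same grasp; the last joint's range is limited). The gripper opens to 85 mm and grips with 20 to 120 N. Pads are 22 mm wide; open, the fingers measure 114 mm over their backs; the gripper's body (76 mm by 85 mm) begins 54 mm behind the grasp point. The pads swing forward as they close: fully open they stand 13 mm farther back than shut.
Start: joints at [1.129, 0.241, 0.005, 1.335, 0, 1.571], TCP at [0.214, 0.452, 0.231] pointing down, gripper open.
Joint ranges: [-2.72, 2.72], [-1.05, 1.87], [-1.09, 1.28], [-1.99, 2.15], [-1.42, 1.44], [-3.14, 3.14]. Speed limits (rad/s): [2.79, 2.79, 3.14, 3.14, 3.14, 3.14].

INTERFACE

Orientations are given as a unit quaternion [x, y, z, w].
In Python, from workcell import bot, camera, job_done gives the robot as it stands.
- The arm moves only by the tool carry_out, never from a script. Its argument "plan" is a list of rows, each an object of numbers: "dx", "dy", "dz": the shift along the tool's x, y, z in mm; "twist": the turn about the tool's z in degrees; "fingers": the closure, from -1 (fully open) to 1 (shut). In form: [{"dx": .., "dy": .., "dz": .., "twist": .., "fingers": ..}, ...]. A call has exactly 5 rows; each row is the pose to reach, as a shift and turn from the pose commanded when the call began, along the tool's axes at that moment; what a row does not reach only later rows make up. A row lasts 1/12 s, in which the tool goes at most 41.7 mm and 7.16 degrees, less where a joint would pass 70% of its speed; a pose out of reach is approached as far as the arm can. A call with a gripper value outside its range is refused whole. The fingers move at their own pace and stop on an object; the grip force is fixed at half the most. Time passes only in rows, so rows that repeat a pose let the fingers close, or fill a call up. It gives the time, the measured TCP pose, the force, the opening and the grip force at its end, in the units of the state.
- bot.get_obs(): the state, without advancing time (a new reading comes with each control period).
- camera(name): name is "scene" or "top"; returns a dict with "image" (400x640x3 uint8, red, green, blue), "intrinsics" (3x3 intrinsics, pixels), "distortion" ([k1, k2, p1, p2, k3] as OpenCV has them; the pictures are not rectified), "eye" and "attitude" of the camera in the world. Camera axes: x right, y down, z forward; pixel columns grow to the right and rows downward; lengths in m; the calibration is good to about 2 mm. A picture is of the moment at which its call begins. There is no depth.
- job_done(): hands the job in; it is judged then, once.
The state is a dict: "clock": time; "joint_pos": joint angles; "joint_vel": joint speeds; "tau": joint torques, N m; "eef_pos": TCP position; "tool_rot": TCP orientation; "ft_force": force on the tool from outside, world axes, zero at the start; "ft_torque": the same for the moment, N m; "grip_width": finger opening in m; "grasp_force": force on a finger pad.
Only numpy, scipy, OpenCV 4.12 (cv2) and the standard library are available. Lean on these libraries where they do the work, as an engineer would, in place of code of your own. Each camera call takes 0.05 s, during which the arm holds its last target. There are 200 camera calls.

## Working session

There is one attempt and no reset: what is moved stays moved. The work goes in short steps, Python scripts to look and compute and a tool call to move; the robot and the scene stay as the last step left them, time stands still between calls to the robot, and variables do not carry over. Pictures are saved under pics/ and viewed, at most 10 in all, crops included, and the job is handed in when it is done.

Besides the shell and the picture viewer there is one more tool, called after "Emit:" as name(argument=value, ...), one argument or row to a line, values as JSON. carry_out: Moves the arm, as the interface text tells. Its arguments: {"type":"object","properties":{"plan":{"type":"array","items":{"type":"object","properties":{"dx":{"type":"number"},"dy":{"type":"number"},"dz":{"type":"number"},"twist":{"type":"number"},"fingers":{"type":"number"}}}}},"required":["plan"]}

```bash
mkdir -p pics; ls
cat > h.py <<'E'
import numpy as np, cv2
from scipy.spatial.transform import Rotation as R
E
python3 - <<'E'
import cv2,numpy as np,pickle
from workcell import bot,camera
o=bot.get_obs(); print({k:np.round(v,3).tolist() for k,v in o.items()})
for n in("scene","top"):
    c=camera(n); pickle.dump(c,open(n+"0.pkl","wb"))
    print(n,c["intrinsics"],c["distortion"],c["eye"],c["attitude"])
    cv2.imwrite(f"pics/{n}0.png",cv2.resize(c["image"][:,:,::-1],(800,500),interpolation=cv2.INTER_CUBIC))
E
```

```text
pics
{'clock': 0.0, 'joint_pos': [1.129, 0.241, 0.004, 1.335, 0.0, 1.571], 'joint_vel': [0.001, 0.0, 0.002, 0.0, -0.0, 0.002], 'tau': [0.0, -37.231, 25.241, 0.017, -0.0, -0.0], 'eef_pos': [0.214, 0.451, 0.23], 'tool_rot': [0.219, 0.976, -0.001, -0.0], 'ft_force': [0.661, 0.709, 0.184], 'ft_torque': [-0.011, -0.064, -0.006], 'grasp_force': 0.0, 'grip_width': 0.086}
scene [[459.2192176    0.         314.56191108]
 [  0.         459.2192176  205.56146198]
 [  0.           0.           1.        ]] [-0.11494777  0.          0.          0.          0.        ] [-0.32499952  0.56534616  1.00666568] [-0.43072883  0.80691785 -0.36123284  0.18129288]
top [[442.15091832   0.         321.48092162]
 [  0.         442.15091832 200.61744332]
 [  0.           0.           1.        ]] [0.01891659 0.         0.         0.         0.        ] [ 0.34237673 -0.01979529  1.15475251] [-0.70332411  0.706117   -0.04861791  0.06610808]
```

View pics/scene0.png

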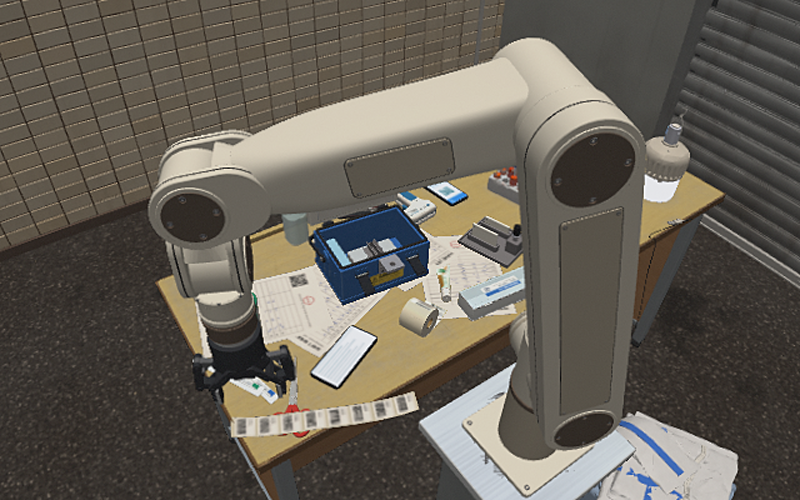

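View pics/top0.png

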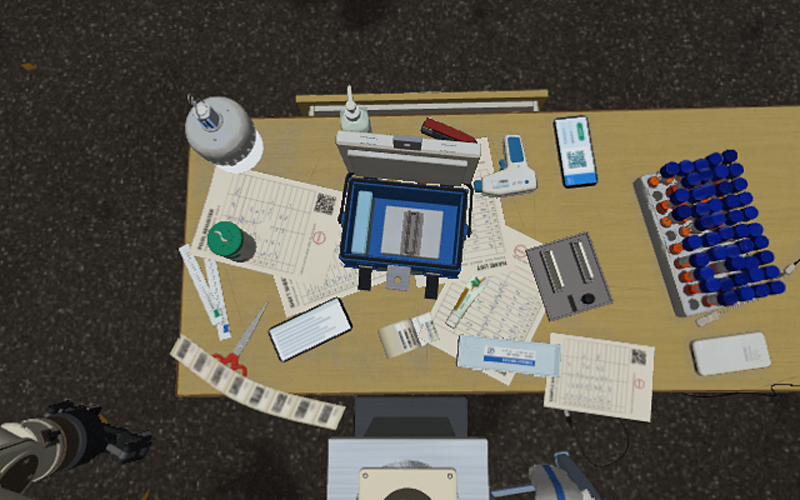

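The scene view shows the box at about (370,255) and the caddy at (490,240), partly behind the arm. The top view shows the caddy at (568,275), the box at (405,215) with its lid upright, and the pin at (588,298). I'll enlarge both.

Run:
```python
import cv2,pickle
t=pickle.load(open("top0.pkl","rb"))["image"][:,:,::-1]; s=pickle.load(open("scene0.pkl","rb"))["image"][:,:,::-1]
def grid(im,x0,y0,w,h,k,f):
    c=cv2.resize(im[y0:y0+h,x0:x0+w],None,fx=k,fy=k,interpolation=cv2.INTER_CUBIC)
    for x in range(x0,x0+w,10): cv2.line(c,((x-x0)*k,0),((x-x0)*k,6 if x%50 else 16),(0,0,255),1); 
    for x in range(-(-x0//20)*20,x0+w,20): cv2.putText(c,str(x),((x-x0)*k,26),0,.4,(0,0,255),1)
    for y in range(y0,y0+h,10): cv2.line(c,(0,(y-y0)*k),(6,(y-y0)*k),(0,0,255),1)
    for y in range(-(-y0//20)*20,y0+h,20): cv2.putText(c,str(y),(8,(y-y0)*k+4),0,.4,(0,0,255),1)
    cv2.imwrite(f,c)
grid(t,260,100,240,165,3,"pics/top_c.png")
grid(s,240,150,190,110,4,"pics/scene_c.png")
```

```text
(no output)
```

View pics/top_c.png

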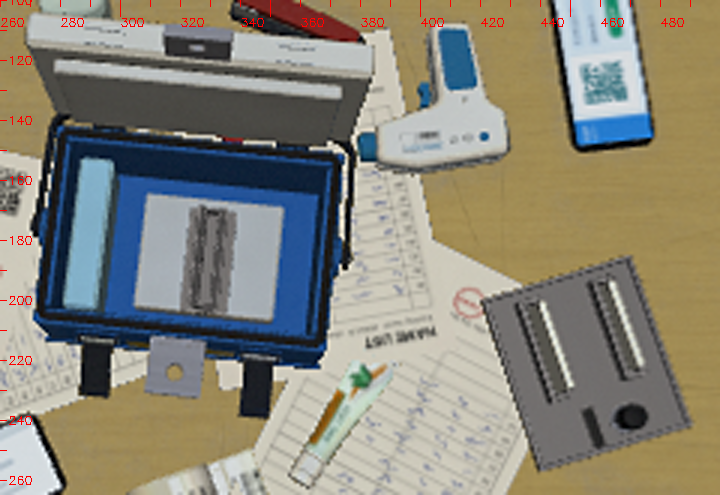

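View pics/scene_c.png

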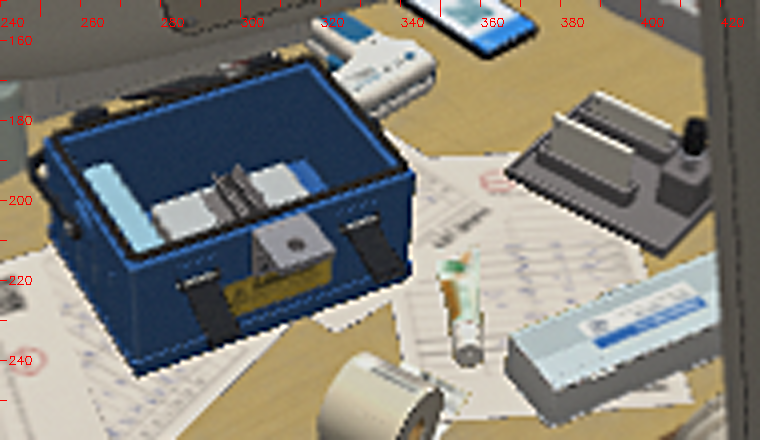

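The top crop shows, in full-image pixels:
- Caddy corners at about (420.7,199.3), (470.7,185.7), (490.3,241.3) and (440.3,256.3).
- Card tops at (441–452,200–231) and (464–474,193–224), and the pin at (470.5,239).
- The box lug hole at (318,224.3) and the pocket running from (331,169) to (327.5,202.7).

The scene crop shows the lug hole at (314,211) and the near card's top edge from (378.8,178.5) to (399,188).

```bash
cat > h.py <<'E'
import numpy as np, cv2, pickle
from scipy.spatial.transform import Rotation as R
from scipy.optimize import least_squares
def prj(c,P):
    r=R.from_quat(c["attitude"]).inv(); t=-r.apply(c["eye"])
    return cv2.projectPoints(np.atleast_2d(np.array(P,float)),r.as_rotvec(),t,c["intrinsics"],c["distortion"])[0][:,0]
def ray(c,uv):
    n=cv2.undistortPoints(np.array([[uv]],float),c["intrinsics"],c["distortion"])[0,0]
    return np.array(c["eye"]),R.from_quat(c["attitude"]).apply([*n,1])
def atz(c,uv,z):
    e,d=ray(c,uv); return e+d*(z-e[2])/d[2]
def tri(cs,uvs):
    f=lambda P:np.concatenate([prj(c,P)[0]-u for c,u in zip(cs,uvs)])
    s=least_squares(f,[.4,0,.1]); return s.x,np.sqrt((s.fun**2).mean())
E
python3 - <<'E'
from h import *
np.set_printoptions(precision=4,suppress=True)
T,S=[pickle.load(open(n+"0.pkl","rb")) for n in("top","scene")]
t=lambda x,y:(260+x/3-1/3,100+y/3-1/3)
s=lambda x,y:(240+x/4-3/8,150+y/4-3/8)
for n,a,b in [("boxhole",(174,373),(296,244)),("pin top",(631,413),(695,121)),
 ("caddy L",(482,298),(507,171)),("caddy near",(541,469),(662,252)),
 ("cardA far end",(544,301),(555,115)),("cardA near end",(573,390),(635,153)),
 ("cardB far end",(610,279),(597,93)),("cardB near",(641,372),(677,130)),
 ("pocket near end R",(217,307),(266,213)),("rim fl",(38,315),(130,262)),("rim fr",(328,343),(410,178)),
 ]:
    print(n,*tri([T,S],[t(*a),s(*b)]))
C=[atz(T,t(*p),.006) for p in [(482,298),(632,257),(691,424),(541,469)]]
print(np.array(C)); 
d=lambda a,b:(np.linalg.norm(C[a]-C[b]),np.degrees(np.arctan2(*(C[a]-C[b])[1::-1])))
print(d(1,2),d(0,3),d(0,1),d(3,2),np.mean(C,0))
print("pocket ends",atz(T,t(211,207),.069),atz(T,t(203,307),.069))
for p in [(62,127),(350,155),(328,343),(38,313)]: print("rim",atz(T,t(*p),.118))
E
```

```text
boxhole [0.4569 0.0151 0.1164] 0.06996783165125145
pin top [ 0.4256 -0.3478  0.0902] 0.26881493213851115
caddy L [ 0.5329 -0.2511  0.0055] 0.27700061058161973
caddy near [ 0.3854 -0.2945  0.0056] 0.07745277196246159
cardA far end [ 0.5228 -0.2913  0.055 ] 0.1797327354572428
cardA near end [ 0.4478 -0.3112  0.0579] 0.02114179861196251
cardB far end [ 0.5427 -0.3529  0.0389] 0.479013273439975
cardB near [ 0.4632 -0.3724  0.044 ] 0.34042647085600536
pocket near end R [ 0.5194 -0.0136  0.0824] 2.3590509261432464
rim fl [0.5038 0.1234 0.1175] 0.21545622261790887
rim fr [ 0.4822 -0.1071  0.1023] 0.21061264511635966
[[ 0.5335 -0.2503  0.006 ]
 [ 0.569  -0.3817  0.006 ]
 [ 0.4232 -0.4233  0.006 ]
 [ 0.3853 -0.2946  0.006 ]]
(np.float64(0.1515433190598252), np.float64(15.933746516021383)) (np.float64(0.15467470054151644), np.float64(16.639246328908143)) (np.float64(0.13609824710922838), np.float64(105.12146916943091)) (np.float64(0.13418534259572065), np.float64(106.44198529138976)) [ 0.4777 -0.3375  0.006 ]
pocket ends [ 0.6018 -0.0146  0.069 ] [ 0.5168 -0.0076  0.069 ]
rim [0.6576 0.1057 0.118 ]
rim [ 0.632  -0.1268  0.118 ]
rim [ 0.4797 -0.1063  0.118 ]
rim [0.5049 0.1228 0.118 ]
```

The top edges stand at about z = 0.057 for card A and 0.041 for card B, so card A, on the box side (caddy y = +33), is the taller one. I'll take one closer crop to pin down the pocket and card ends, and fit the caddy in the same run.

Run:
```python
from h import *
T=pickle.load(open("top0.pkl","rb"))["image"][:,:,::-1]
def g(x0,y0,w,h,k):
    c=cv2.resize(T[y0:y0+h,x0:x0+w],None,fx=k,fy=k,interpolation=cv2.INTER_CUBIC)
    for x in range(x0,x0+w,5): cv2.putText(c,str(x),((x-x0)*k+k//2-8,9),0,.32,(0,0,255),1); cv2.line(c,((x-x0)*k+k//2,11),((x-x0)*k+k//2,16),(0,0,255),1)
    for y in range(y0,y0+h,5): cv2.putText(c,str(y),(8,(y-y0)*k+k//2+4),0,.32,(0,0,255),1); cv2.line(c,(0,(y-y0)*k+k//2),(6,(y-y0)*k+k//2),(0,0,255),1)
    return c
cv2.imwrite("pics/close.png",np.hstack([g(310,163,34,48,10),g(433,192,44,48,10)]))
```

```text
(no output)
```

View pics/close.png

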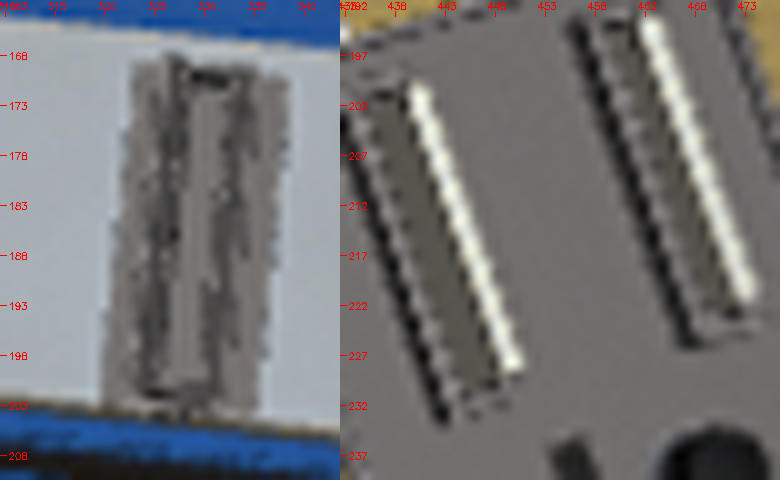

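```bash
cat >> h.py <<'E'
def plan(targets, obs=None):
    """targets: (x,y,z,heading of tool y deg, n calls) -> prints calls in tool axes, rounded"""
    from workcell import bot
    o=bot.get_obs(); p=np.array(o["eef_pos"]); y=R.from_quat(o["tool_rot"]).as_matrix()[:,1]; h=np.degrees(np.arctan2(y[1],y[0]))
    print("now",np.round(p,4),round(h,2))
    for X,Y,Z,H,n in targets:
        for k in range(n):
            g=p+(np.array([X,Y,Z])-p)/(n-k); dh=((H-h+180)%360-180)/(n-k)
            a=np.radians(h); M=np.array([[-np.sin(a),np.cos(a),0],[np.cos(a),np.sin(a),0],[0,0,-1]]).T
            M[:,0]*=1
            d=np.round(M.T@(g-p)*1000,1); tw=round(-dh,1)
            print("d",d,"twist",tw,"->",np.round(g,3),round(h+dh,1),"len",round(np.linalg.norm(d)))
            p=p+M@d/1000; h-=tw
E
python3 - <<'E'
from h import *
np.set_printoptions(precision=4,suppress=True)
T,S=[pickle.load(open(n+"0.pkl","rb")) for n in("top","scene")]
l=lambda X,Y:(310+(X-4.5)/10,163+(Y-4.5)/10); r=lambda X,Y:(433+(X-344.5)/10,192+(Y-4.5)/10)
a,b,c,d=atz(T,l(212,68),.069),atz(T,l(213,88),.047),atz(T,l(183,386),.069),atz(T,l(183,402),.069)
print(a,b,c,d,[np.linalg.norm(a-q) for q in(c,d)],[np.degrees(np.arctan2(*(a-q)[1::-1])) for q in (c,d)],(a+c)/2)
for z,p,q in [(.06,(418,83),(513,372)),(.044,(650,18),(750,300))]:
    a,b=atz(T,r(*p),z),atz(T,r(*q),z); print("card",(a+b)/2,np.linalg.norm(a-b),np.degrees(np.arctan2(*(a-b)[1::-1])))
# caddy fit
t=lambda x,y:(260+x/3-1/3,100+y/3-1/3); s=lambda x,y:(240+x/4-3/8,150+y/4-3/8)
M=[((78,68,5.5),(482,298),(507,171)),((-78,68,5.5),(541,469),(662,252)),((78,-68,5.5),(632,257),None),((-78,-68,5.5),(691,424),None),((-55,0,88),(631,413),(695,121)),
 ((58,33,60),(544,301),(555,115)),((-18,33,60),(573,390),(635,153))]
def f(v):
    o=[]
    for m,a,b in M:
        P=R.from_euler('z',v[2]).apply(np.array(m)/1e3)+[v[0],v[1],0]
        o+=list(prj(T,P)[0]-t(*a)); 
        if b: o+=list(prj(S,P)[0]-s(*b))
    return np.array(o)
v=least_squares(f,[.478,-.338,.28]).x
print("caddy",v,np.degrees(v[2]),np.round(f(v),1))
for m in [(20,33,0),(20,-33,0),(-55,0,0)]: print(m,R.from_euler('z',v[2]).apply(np.array(m)/1e3)[:2]+v[:2])
print("pin",atz(T,t(631,413),.088))
from workcell import bot
x=R.from_quat(bot.get_obs()["tool_rot"]).as_matrix(); print(x)
E
```

```text
[ 0.6    -0.0165  0.069 ] [ 0.6    -0.0167  0.047 ] [ 0.519  -0.0089  0.069 ] [ 0.5149 -0.0088  0.069 ] [np.float64(0.081397188081245), np.float64(0.08541196439582406)] [np.float64(-5.387013716089734), np.float64(-5.144668269346541)] [ 0.5595 -0.0127  0.069 ]
card [ 0.4859 -0.2988  0.06  ] 0.07493127771194107 15.40095037269458
card [ 0.5051 -0.3621  0.044 ] 0.07473510827325651 16.212408673184907
caddy [ 0.4769 -0.3369  0.28  ] 16.04542115424655 [-0.2  0.2 -0.7  0.1 -0.6  0.8  0.3  0.6 -0.5 -0.6  0.2  1.   1.8  1.
  0.8  0.4 -0.6 -0.7 -0.2 -1.1 -0.3 -1.2 -0.7 -0.8]
(20, 33, 0) [ 0.487  -0.2997]
(20, -33, 0) [ 0.5052 -0.3631]
(-55, 0, 0) [ 0.424  -0.3521]
pin [ 0.4263 -0.348   0.088 ]
[[-0.904   0.4276 -0.0008]
 [ 0.4276  0.904  -0.0017]
 [ 0.     -0.0018 -1.    ]]
```

Run:
```python
from h import *
plan([(.39,-.05,.23,106,3),(.4865,-.2993,.15,106,2),(.4865,-.2993,.09,106,1)])
```

```text
now [0.2135 0.4515 0.2305] 64.69
d [-124.6 -126.     0.2] twist -13.8 -> [0.272 0.284 0.23 ] 78.5 len 177
d [ -91.  -152.     0.2] twist -13.8 -> [0.331 0.117 0.23 ] 92.2 len 177
d [-5.220e+01 -1.694e+02  1.000e-01] twist -13.7 -> [ 0.39 -0.05  0.23] 106.0 len 177
d [ -12.  -133.1   40. ] twist -0.0 -> [ 0.438 -0.175  0.19 ] 106.0 len 139
d [ -12.1 -133.1   40. ] twist -0.0 -> [ 0.486 -0.299  0.15 ] 106.0 len 140
d [ 0. -0. 60.] twist -0.0 -> [ 0.486 -0.299  0.09 ] 106.0 len 60
```

Emit:
carry_out(
  plan=[
    {"dx": -25, "dy": -25, "dz": 0, "twist": -3, "fingers": 0},
    {"dx": -50, "dy": -50, "dz": 0, "twist": -6, "fingers": 0},
    {"dx": -75, "dy": -76, "dz": 0, "twist": -9, "fingers": 0},
    {"dx": -100, "dy": -101, "dz": 0, "twist": -12, "fingers": 0},
    {"dx": -124.6, "dy": -126, "dz": 0, "twist": -13.8, "fingers": 0},
  ],
)

```text
clock: 0.52
eef_pos: [0.2724, 0.2831, 0.2308]
tool_rot: [0.099, 0.995, -0.0, -0.0]
ft_force: [1.3, -0.6, -0.6]
grip_width: 0.0423
grasp_force: 0.0
```

Emit:
carry_out(
  plan=[
    {"dx": -18, "dy": -30, "dz": 0, "twist": -3, "fingers": 0},
    {"dx": -36, "dy": -61, "dz": 0, "twist": -6, "fingers": 0},
    {"dx": -55, "dy": -91, "dz": 0, "twist": -9, "fingers": 0},
    {"dx": -73, "dy": -122, "dz": 0, "twist": -12, "fingers": 0},
    {"dx": -91, "dy": -152, "dz": 0, "twist": -13.8, "fingers": 0},
  ],
)

```text
clock: 0.93
eef_pos: [0.3312, 0.1159, 0.2312]
tool_rot: [-0.021, 1.0, -0.0, -0.0]
ft_force: [0.7, 0.9, -0.4]
grip_width: 0.0428
grasp_force: 0.0
```

Emit:
carry_out(
  plan=[
    {"dx": -10, "dy": -34, "dz": 0, "twist": -3, "fingers": 0},
    {"dx": -21, "dy": -68, "dz": 0, "twist": -6, "fingers": 0},
    {"dx": -31, "dy": -102, "dz": 0, "twist": -9, "fingers": 0},
    {"dx": -42, "dy": -136, "dz": 0, "twist": -12, "fingers": 0},
    {"dx": -52.2, "dy": -169.4, "dz": 0, "twist": -13.7, "fingers": 0},
  ],
)

```text
clock: 1.35
eef_pos: [0.3903, -0.0514, 0.2311]
tool_rot: [-0.14, 0.99, 0.0, -0.0]
ft_force: [0.1, 0.3, 0.2]
grip_width: 0.0426
grasp_force: 0.0
```

Emit:
carry_out(
  plan=[
    {"dx": -2, "dy": -27, "dz": 8, "twist": 0, "fingers": 0},
    {"dx": -5, "dy": -53, "dz": 16, "twist": 0, "fingers": 0},
    {"dx": -7, "dy": -80, "dz": 24, "twist": 0, "fingers": 0},
    {"dx": -10, "dy": -107, "dz": 32, "twist": 0, "fingers": 0},
    {"dx": -12, "dy": -133.1, "dz": 40, "twist": 0, "fingers": 0},
  ],
)

```text
clock: 1.77
eef_pos: [0.4385, -0.1755, 0.1905]
tool_rot: [-0.139, 0.99, 0.0, -0.0]
ft_force: [0.2, 0.5, -0.2]
grip_width: 0.043
grasp_force: 0.0
```

Emit:
carry_out(
  plan=[
    {"dx": -3, "dy": -33, "dz": 8, "twist": 0, "fingers": 0},
    {"dx": -6, "dy": -66, "dz": 16, "twist": 0, "fingers": 0},
    {"dx": -9, "dy": -100, "dz": 24, "twist": 0, "fingers": 0},
    {"dx": -12.1, "dy": -133.1, "dz": 32, "twist": 0, "fingers": 0},
    {"dx": -12.1, "dy": -133.1, "dz": 40, "twist": 0, "fingers": 0},
  ],
)

```text
clock: 2.18
eef_pos: [0.4884, -0.304, 0.1496]
tool_rot: [-0.137, 0.991, -0.001, 0.0]
ft_force: [0.4, 0.2, 1.0]
grip_width: 0.0426
grasp_force: 0.0
```

Emit:
carry_out(
  plan=[
    {"dx": 0, "dy": 0, "dz": 25, "fingers": 0},
    {"dx": 0, "dy": 0, "dz": 45, "fingers": 0},
    {"dx": 0, "dy": 0, "dz": 60, "fingers": 0},
    {"dx": 0, "dy": 0, "dz": 70, "fingers": 0},
    {"dx": 0, "dy": 0, "dz": 70, "fingers": 0},
  ],
)

```text
$.plan[0]: bad value
```

Run:
```python
from h import *
from workcell import camera
a=camera("top");b=camera("scene")
pickle.dump((a,b),open("c1.pkl","wb"))
A=a["image"][160:260,400:500,::-1]; B=b["image"][150:240,330:440,::-1]
k=lambda i,f:cv2.resize(i,None,fx=f,fy=f,interpolation=cv2.INTER_CUBIC)
A=k(A,4);B=k(B,3.6)
im=np.zeros((400,800,3),np.uint8); im[:,:400]=A; im[:B.shape[0],400:400+B.shape[1]]=B
cv2.imwrite("pics/c1.png",im)
plan([(.4865,-.2993,.03,106,1)])
```

```text
now [ 0.4854 -0.2989  0.1485] 105.87
d [ -1.   -0.7 118.5] twist -0.1 -> [ 0.486 -0.299  0.03 ] 106.0 len 119
```

View pics/c1.png

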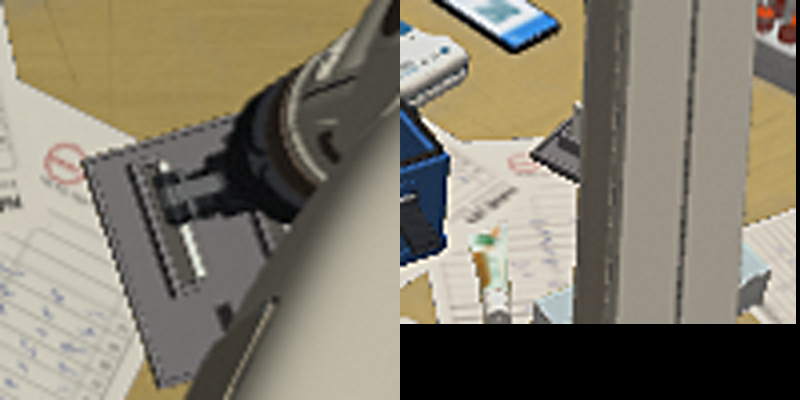

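The call was refused because the rows had no twist. The top view shows the fingers (about (195,200) in the crop) over the tall card, shifted by parallax as expected. The scene view is blocked by the arm. I'll descend.

Emit:
carry_out(
  plan=[
    {"dx": -1, "dy": -0.7, "dz": 28, "twist": 0, "fingers": 0},
    {"dx": -1, "dy": -0.7, "dz": 56, "twist": 0, "fingers": 0},
    {"dx": -1, "dy": -0.7, "dz": 80, "twist": 0, "fingers": 0},
    {"dx": -1, "dy": -0.7, "dz": 95, "twist": 0, "fingers": 0},
    {"dx": -1, "dy": -0.7, "dz": 105, "twist": 0, "fingers": 0},
  ],
)

```text
clock: 2.7
eef_pos: [0.4863, -0.2969, 0.0446]
tool_rot: [-0.14, 0.99, 0.001, -0.001]
ft_force: [-1.0, 0.7, -0.1]
grip_width: 0.0426
grasp_force: 0.0
```

Emit:
carry_out(
  plan=[
    {"dx": 0, "dy": 0, "dz": 7, "twist": 0, "fingers": 0},
    {"dx": 0, "dy": 0, "dz": 14, "twist": 0, "fingers": 0},
    {"dx": 0, "dy": 0, "dz": 14, "twist": 0, "fingers": 0.5},
    {"dx": 0, "dy": 0, "dz": 14, "twist": 0, "fingers": 1},
    {"dx": 0, "dy": 0, "dz": 14, "twist": 0, "fingers": 1},
  ],
)

```text
clock: 3.12
eef_pos: [0.4887, -0.2995, 0.0334]
tool_rot: [-0.139, 0.99, -0.001, 0.001]
ft_force: [-0.0, 0.2, -0.6]
grip_width: 0.0068
grasp_force: 0.7
```

Emit:
carry_out(
  plan=[
    {"dx": 0, "dy": 0, "dz": 0, "twist": 0, "fingers": 1},
    {"dx": 0, "dy": 0, "dz": 0, "twist": 0, "fingers": 1},
    {"dx": 0, "dy": 0, "dz": 0, "twist": 0, "fingers": 1},
    {"dx": 0, "dy": 0, "dz": 0, "twist": 0, "fingers": 1},
    {"dx": 0, "dy": 0, "dz": 0, "twist": 0, "fingers": 1},
  ],
)

```text
clock: 3.53
eef_pos: [0.4885, -0.299, 0.0334]
tool_rot: [-0.139, 0.99, -0.0, 0.001]
ft_force: [-0.9, 3.4, 6.1]
grip_width: 0.005
grasp_force: 60.3
```

Both pads are on the card, with 5 mm opening and 60 N grip force. Next I lift it.

Emit:
carry_out(
  plan=[
    {"dx": 0, "dy": 0, "dz": -8, "twist": 0, "fingers": 1},
    {"dx": 0, "dy": 0, "dz": -20, "twist": 0, "fingers": 1},
    {"dx": 0, "dy": 0, "dz": -40, "twist": 0, "fingers": 1},
    {"dx": 0, "dy": 0, "dz": -70, "twist": 0, "fingers": 1},
    {"dx": 0, "dy": 0, "dz": -100, "twist": 0, "fingers": 1},
  ],
)

```text
clock: 3.95
eef_pos: [0.487, -0.2992, 0.1328]
tool_rot: [-0.139, 0.99, 0.0, -0.001]
ft_force: [0.7, -0.7, 0.4]
grip_width: 0.0051
grasp_force: 59.4
```

Emit:
carry_out(
  plan=[
    {"dx": 0, "dy": 0, "dz": -25, "twist": 0, "fingers": 1},
    {"dx": 0, "dy": 0, "dz": -50, "twist": 0, "fingers": 1},
    {"dx": 0, "dy": 0, "dz": -60, "twist": 0, "fingers": 1},
    {"dx": 0, "dy": 0, "dz": -60, "twist": 0, "fingers": 1},
    {"dx": 0, "dy": 0, "dz": -60, "twist": 0, "fingers": 1},
  ],
)

```text
clock: 4.37
eef_pos: [0.4879, -0.2994, 0.1921]
tool_rot: [-0.139, 0.99, -0.0, 0.0]
ft_force: [-0.9, -0.4, -1.1]
grip_width: 0.0048
grasp_force: 59.4
```

Run:
```python
from h import *
plan([(.5595,-.0125,.19,84.3,2)])
```

```text
now [ 0.4879 -0.2994  0.1921] 105.97
d [-73.9 128.1   1. ] twist 10.8 -> [ 0.524 -0.156  0.191] 95.1 len 148
d [-48.6 139.6   1.1] twist 10.9 -> [ 0.56  -0.013  0.19 ] 84.3 len 148
```

Emit:
carry_out(
  plan=[
    {"dx": -15, "dy": 26, "dz": 0, "twist": 2.2, "fingers": 1},
    {"dx": -30, "dy": 51, "dz": 0, "twist": 4.4, "fingers": 1},
    {"dx": -44, "dy": 77, "dz": 0, "twist": 6.5, "fingers": 1},
    {"dx": -59, "dy": 102, "dz": 1, "twist": 8.6, "fingers": 1},
    {"dx": -73.9, "dy": 128.1, "dz": 1, "twist": 10.8, "fingers": 1},
  ],
)

```text
clock: 4.78
eef_pos: [0.5223, -0.1543, 0.1883]
tool_rot: [-0.044, 0.999, 0.001, -0.002]
ft_force: [0.9, 0.1, -0.6]
grip_width: 0.0053
grasp_force: 59.4
```

Emit:
carry_out(
  plan=[
    {"dx": -12, "dy": 35, "dz": 0, "twist": 2.7, "fingers": 1},
    {"dx": -25, "dy": 71, "dz": 0, "twist": 5.4, "fingers": 1},
    {"dx": -38, "dy": 110, "dz": 0, "twist": 8.1, "fingers": 1},
    {"dx": -46, "dy": 133, "dz": 1, "twist": 10.9, "fingers": 1},
    {"dx": -48.6, "dy": 139.6, "dz": 1, "twist": 10.9, "fingers": 1},
  ],
)

```text
clock: 5.2
eef_pos: [0.5586, -0.0082, 0.1873]
tool_rot: [0.048, 0.999, 0.0, -0.002]
ft_force: [-0.6, -0.0, 0.3]
grip_width: 0.0046
grasp_force: 59.4
```

Emit:
carry_out(
  plan=[
    {"dx": 0, "dy": 0, "dz": 10, "twist": 0, "fingers": 1},
    {"dx": 0, "dy": 0, "dz": 20, "twist": 0, "fingers": 1},
    {"dx": 0, "dy": 0, "dz": 20, "twist": 0, "fingers": 1},
    {"dx": 0, "dy": 0, "dz": 20, "twist": 0, "fingers": 1},
    {"dx": 0, "dy": 0, "dz": 20, "twist": 0, "fingers": 1},
  ],
)

```text
clock: 5.62
eef_pos: [0.5589, -0.0137, 0.1698]
tool_rot: [0.051, 0.999, -0.0, -0.001]
ft_force: [0.8, -0.3, 0.1]
grip_width: 0.0045
grasp_force: 59.4
```

Run:
```python
from h import *
from workcell import camera
a=camera("top");b=camera("scene")
pickle.dump((a,b),open("c2.pkl","wb"))
def g(I,x0,y0,w,h,k):
    c=cv2.resize(I[y0:y0+h,x0:x0+w,::-1],None,fx=k,fy=k,interpolation=cv2.INTER_CUBIC)
    for x in range(x0,x0+w,10): cv2.putText(c,str(x),((x-x0)*k+k//2-8,9),0,.32,(0,0,255),1); cv2.line(c,((x-x0)*k+k//2,11),((x-x0)*k+k//2,16),(0,0,255),1)
    for y in range(y0,y0+h,10): cv2.putText(c,str(y),(8,(y-y0)*k+k//2+4),0,.32,(0,0,255),1); cv2.line(c,(0,(y-y0)*k+k//2),(6,(y-y0)*k+k//2),(0,0,255),1)
    return c
cv2.imwrite("pics/c2.png",np.hstack([g(a["image"],290,130,66,90,6),g(b["image"],260,150,66,90,6)]))
plan([(.5595,-.0125,.1,84.3,1)])
```

```text
now [ 0.5596 -0.0133  0.1706] 84.19
d [ 0.1  0.8 70.6] twist -0.1 -> [ 0.56  -0.012  0.1  ] 84.3 len 71
```

View pics/c2.png

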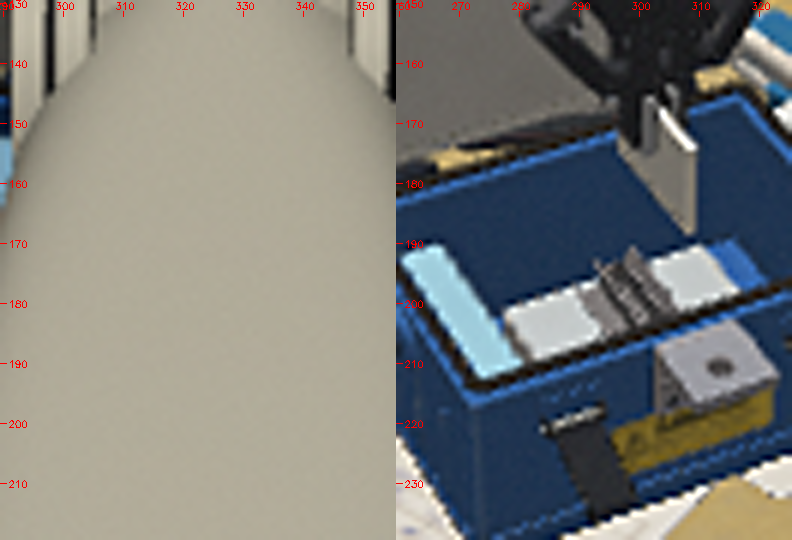

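Run:
```python
from h import *
a,S=pickle.load(open("c2.pkl","rb"))
np.set_printoptions(precision=2,suppress=True)
yaw=np.radians(84.2-90); ux=np.array([np.cos(yaw),np.sin(yaw),0]); uy=np.array([-ux[1],ux[0],0])
c=np.array([.5594,-.0132,.1435])
for n,p in [("near top",c+[0,0,.054]-.038*ux),("near bot",c-.038*ux),("far bot",c+.038*ux),
 ("pocket far wallL",np.array([.6,-.0165,.069])+.009*uy),("wallR",np.array([.6,-.0165,.069])-.009*uy),("boxhole",[.4569,.0151,.1175])]:
    print(n,prj(S,p)[0], prj(S,np.array(p)+.01*ux)[0]-prj(S,p)[0],prj(S,np.array(p)+.01*uy)[0]-prj(S,p)[0])
f=lambda X,Y:(260+(X-396-2.5)/6,150+(Y-2.5)/6)
print([np.round(f(*q),1) for q in [(695,150),(695,235),(597,262),(635,248),(720,367)]])
```

```text
near top [308.53 173.47] [-1.64 -1.94] [-3.13  1.  ]
near bot [308.35 188.03] [-1.6  -1.96] [-3.04  1.02]
far bot [296.57 173.61] [-1.49 -1.82] [-2.96  0.94]
pocket far wallL [293.55 192.74] [-1.42 -1.85] [-2.87  0.96]
wallR [298.69 191.02] [-1.44 -1.83] [-2.85  0.95]
boxhole [313.73 210.36] [-1.66 -2.12] [-3.1  1.1]
[array([309.4, 174.6]), array([309.4, 188.8]), array([293.1, 193.2]), array([299.4, 190.9]), array([313.6, 210.8])]
```

The scene view shows the card held level over the pocket, with its near top corner at (309.4,174.6). It sits about 2 mm toward the near end in the hand, so I correct for that and descend.

Emit:
carry_out(
  plan=[
    {"dx": -2.3, "dy": 0.6, "dz": 20, "twist": 0, "fingers": 1},
    {"dx": -2.3, "dy": 0.6, "dz": 40, "twist": 0, "fingers": 1},
    {"dx": -2.3, "dy": 0.6, "dz": 55, "twist": 0, "fingers": 1},
    {"dx": -2.3, "dy": 0.6, "dz": 62, "twist": 0, "fingers": 1},
    {"dx": -2.3, "dy": 0.6, "dz": 66, "twist": 0, "fingers": 1},
  ],
)

```text
clock: 6.13
eef_pos: [0.5613, -0.0123, 0.1036]
tool_rot: [0.05, 0.999, -0.0, -0.001]
ft_force: [0.3, -0.1, -0.3]
grip_width: 0.0054
grasp_force: 59.4
```

Emit:
carry_out(
  plan=[
    {"dx": 0, "dy": 0, "dz": 3, "twist": 0, "fingers": 1},
    {"dx": 0, "dy": 0, "dz": 6, "twist": 0, "fingers": 1},
    {"dx": 0, "dy": 0, "dz": 9, "twist": 0, "fingers": 1},
    {"dx": 0, "dy": 0, "dz": 12, "twist": 0, "fingers": 1},
    {"dx": 0, "dy": 0, "dz": 14, "twist": 0, "fingers": 1},
  ],
)

```text
clock: 6.55
eef_pos: [0.5621, -0.0119, 0.0905]
tool_rot: [0.05, 0.999, -0.0, 0.0]
ft_force: [0.5, -0.4, -0.6]
grip_width: 0.0048
grasp_force: 59.4
```

Emit:
carry_out(
  plan=[
    {"dx": 0, "dy": 0, "dz": 2, "twist": 0, "fingers": 1},
    {"dx": 0, "dy": 0, "dz": 4, "twist": 0, "fingers": 1},
    {"dx": 0, "dy": 0, "dz": 6, "twist": 0, "fingers": 1},
    {"dx": 0, "dy": 0, "dz": 8, "twist": 0, "fingers": 1},
    {"dx": 0, "dy": 0, "dz": 8, "twist": 0, "fingers": 1},
  ],
)

```text
clock: 6.97
eef_pos: [0.5615, -0.0118, 0.0818]
tool_rot: [0.05, 0.999, -0.0, -0.0]
ft_force: [-0.5, 0.0, -0.2]
grip_width: 0.0048
grasp_force: 59.4
```

In the slot with no resistance. Continuing to the floor.

Emit:
carry_out(
  plan=[
    {"dx": 0, "dy": 0, "dz": 2, "twist": 0, "fingers": 1},
    {"dx": 0, "dy": 0, "dz": 4, "twist": 0, "fingers": 1},
    {"dx": 0, "dy": 0, "dz": 6, "twist": 0, "fingers": 1},
    {"dx": 0, "dy": 0, "dz": 7.5, "twist": 0, "fingers": 1},
    {"dx": 0, "dy": 0, "dz": 8, "twist": 0, "fingers": 1},
  ],
)

```text
clock: 7.38
eef_pos: [0.5617, -0.0118, 0.0744]
tool_rot: [0.05, 0.999, 0.0, -0.0]
ft_force: [-1.8, 0.7, 4.9]
grip_width: 0.0047
grasp_force: 60.0
```

The card touched down at exactly the expected height (5 N). I release it and rise.

Emit:
carry_out(
  plan=[
    {"dx": 0, "dy": 0, "dz": 0, "twist": 0, "fingers": 0.5},
    {"dx": 0, "dy": 0, "dz": 0, "twist": 0, "fingers": 0.3},
    {"dx": 0, "dy": 0, "dz": 0, "twist": 0, "fingers": 0.3},
    {"dx": 0, "dy": 0, "dz": 0, "twist": 0, "fingers": 0.3},
    {"dx": 0, "dy": 0, "dz": -10, "twist": 0, "fingers": 0.3},
  ],
)

```text
clock: 7.8
eef_pos: [0.5602, -0.0118, 0.0827]
tool_rot: [0.05, 0.999, -0.0, -0.002]
ft_force: [0.0, 0.9, 0.3]
grip_width: 0.03
grasp_force: 0.0
```

Emit:
carry_out(
  plan=[
    {"dx": 0, "dy": 0, "dz": -30, "twist": 0, "fingers": 0.3},
    {"dx": 0, "dy": 0, "dz": -65, "twist": 0, "fingers": 0.3},
    {"dx": 0, "dy": 0, "dz": -100, "twist": 0, "fingers": 0.3},
    {"dx": 0, "dy": 0, "dz": -135, "twist": 0, "fingers": 0.3},
    {"dx": 0, "dy": 0, "dz": -160, "twist": 0, "fingers": 0.3},
  ],
)

```text
clock: 8.22
eef_pos: [0.5626, -0.0119, 0.2489]
tool_rot: [0.05, 0.999, 0.0, 0.002]
ft_force: [0.2, -0.5, 1.2]
grip_width: 0.0302
grasp_force: 0.0
```

Emit:
carry_out(
  plan=[
    {"dx": 5, "dy": 0, "dz": -25, "twist": 7, "fingers": -1},
    {"dx": 10, "dy": 0, "dz": -50, "twist": 14, "fingers": -1},
    {"dx": 20, "dy": 0, "dz": -75, "twist": 21, "fingers": -1},
    {"dx": 30, "dy": 0, "dz": -100, "twist": 28, "fingers": -1},
    {"dx": 30, "dy": 0, "dz": -120, "twist": 34, "fingers": -1},
  ],
)

```text
clock: 8.63
eef_pos: [0.5305, -0.0087, 0.368]
tool_rot: [0.342, 0.94, 0.0, 0.001]
ft_force: [0.9, 0.0, 0.3]
grip_width: 0.0849
grasp_force: 0.0
```

Run:
```python
from h import *
from workcell import camera
b=camera("scene"); a=camera("top")
pickle.dump((a,b),open("c3.pkl","wb"))
def g(I,x0,y0,w,h,k):
    c=cv2.resize(I[y0:y0+h,x0:x0+w,::-1],None,fx=k,fy=k,interpolation=cv2.INTER_CUBIC)
    for x in range(x0,x0+w,10): cv2.putText(c,str(x),((x-x0)*k+k//2-8,9),0,.32,(0,0,255),1)
    for y in range(y0,y0+h,10): cv2.putText(c,str(y),(8,(y-y0)*k+k//2+4),0,.32,(0,0,255),1)
    return c
cv2.imwrite("pics/c3.png",np.hstack([g(a["image"],260,60,100,120,4),g(b["image"],240,120,100,120,4)]))
plan([(.6,-.005,.365,-6+0,2),(.645,-.004,.365,-6,1),(.645,-.004,.29,-6,1)])
```

```text
now [ 0.5328 -0.0088  0.3696] 50.22
d [-24.6  23.    2.3] twist 28.1 -> [ 0.566 -0.007  0.367] 22.1 len 34
d [-10.9  31.8   2.3] twist 28.1 -> [ 0.6   -0.005  0.365] -6.0 len 34
d [ 5.7 44.6  0. ] twist 0.0 -> [ 0.645 -0.004  0.365] -6.0 len 45
d [ 0.  0. 75.] twist 0.0 -> [ 0.645 -0.004  0.29 ] -6.0 len 75
```

View pics/c3.png

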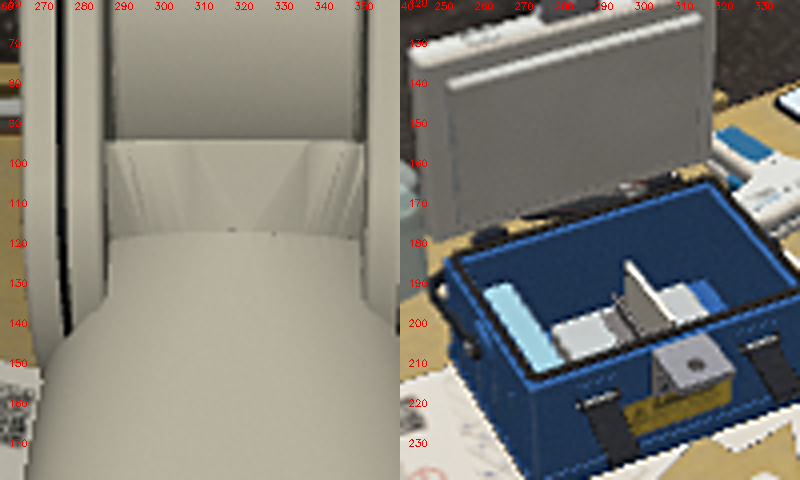

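The scene view shows the card standing home in the pocket at about (302,195), and the lid upright with its lug at (295,121). I'll straddle the lug with the open fingers, one in front of it and one behind.

Emit:
carry_out(
  plan=[
    {"dx": -5, "dy": 5, "dz": 0, "twist": 6, "fingers": -1},
    {"dx": -10, "dy": 9, "dz": 0, "twist": 12, "fingers": -1},
    {"dx": -15, "dy": 14, "dz": 0, "twist": 18, "fingers": -1},
    {"dx": -20, "dy": 18, "dz": 0, "twist": 24, "fingers": -1},
    {"dx": -24.6, "dy": 23, "dz": 0, "twist": 28.1, "fingers": -1},
  ],
)

```text
clock: 9.15
eef_pos: [0.5656, -0.007, 0.3638]
tool_rot: [0.559, 0.829, -0.0, -0.0]
ft_force: [0.7, 0.6, -1.0]
grip_width: 0.0855
grasp_force: 0.0
```

Emit:
carry_out(
  plan=[
    {"dx": -2, "dy": 6, "dz": 0, "twist": 6, "fingers": -1},
    {"dx": -4, "dy": 12, "dz": 0, "twist": 12, "fingers": -1},
    {"dx": -6, "dy": 18, "dz": 0, "twist": 18, "fingers": -1},
    {"dx": -8, "dy": 25, "dz": 0, "twist": 24, "fingers": -1},
    {"dx": -10.9, "dy": 31.8, "dz": 0, "twist": 28.1, "fingers": -1},
  ],
)

```text
clock: 9.57
eef_pos: [0.5992, -0.0049, 0.3638]
tool_rot: [0.744, 0.668, -0.0, -0.0]
ft_force: [0.3, 1.4, 0.1]
grip_width: 0.085
grasp_force: 0.0
```

Emit:
carry_out(
  plan=[
    {"dx": 1, "dy": 10, "dz": 0, "twist": 0, "fingers": -1},
    {"dx": 2, "dy": 20, "dz": 0, "twist": 0, "fingers": -1},
    {"dx": 4, "dy": 30, "dz": 0, "twist": 0, "fingers": -1},
    {"dx": 5.7, "dy": 44.6, "dz": 0, "twist": 0, "fingers": -1},
    {"dx": 5.7, "dy": 44.6, "dz": 0, "twist": 0, "fingers": -1},
  ],
)

```text
clock: 9.98
eef_pos: [0.6456, -0.0038, 0.362]
tool_rot: [0.742, 0.67, -0.001, -0.001]
ft_force: [0.5, -1.1, -0.6]
grip_width: 0.0858
grasp_force: 0.0
```

Emit:
carry_out(
  plan=[
    {"dx": 0, "dy": 0, "dz": 15, "twist": 0, "fingers": -1},
    {"dx": 0, "dy": 0, "dz": 30, "twist": 0, "fingers": -1},
    {"dx": 0, "dy": 0, "dz": 45, "twist": 0, "fingers": -1},
    {"dx": 0, "dy": 0, "dz": 60, "twist": 0, "fingers": -1},
    {"dx": 0, "dy": 0, "dz": 70, "twist": 0, "fingers": -1},
  ],
)

```text
clock: 10.4
eef_pos: [0.6428, -0.0039, 0.2923]
tool_rot: [0.742, 0.67, -0.001, -0.001]
ft_force: [0.2, -0.8, 0.8]
grip_width: 0.0853
grasp_force: 0.0
```

Emit:
carry_out(
  plan=[
    {"dx": 0, "dy": -12, "dz": 0, "twist": 0, "fingers": -1},
    {"dx": 0, "dy": -25, "dz": 0, "twist": 0, "fingers": -1},
    {"dx": 0, "dy": -38, "dz": 0, "twist": 0, "fingers": -1},
    {"dx": 0, "dy": -50, "dz": 0, "twist": 0, "fingers": -1},
    {"dx": 0, "dy": -60, "dz": 0, "twist": 0, "fingers": -1},
  ],
)

```text
clock: 10.82
eef_pos: [0.5828, 0.0023, 0.2941]
tool_rot: [0.742, 0.67, -0.0, -0.0]
ft_force: [0.8, -0.6, -0.5]
grip_width: 0.0855
grasp_force: 0.1
```

Emit:
carry_out(
  plan=[
    {"dx": 0, "dy": -15, "dz": 0, "twist": 0, "fingers": -1},
    {"dx": 0, "dy": -30, "dz": 0, "twist": 0, "fingers": -1},
    {"dx": 0, "dy": -45, "dz": -5, "twist": 0, "fingers": -1},
    {"dx": 0, "dy": -60, "dz": -10, "twist": 0, "fingers": -1},
    {"dx": 0, "dy": -70, "dz": -15, "twist": 0, "fingers": -1},
  ],
)

```text
clock: 11.23
eef_pos: [0.5126, 0.0096, 0.3094]
tool_rot: [0.742, 0.67, -0.0, -0.0]
ft_force: [0.4, -0.1, -0.5]
grip_width: 0.0851
grasp_force: 0.0
```

Emit:
carry_out(
  plan=[
    {"dx": 0, "dy": -8, "dz": -20, "twist": 0, "fingers": -1},
    {"dx": 0, "dy": -16, "dz": -50, "twist": 0, "fingers": -1},
    {"dx": 0, "dy": -16, "dz": -70, "twist": 0, "fingers": -1},
    {"dx": 0, "dy": -16, "dz": -70, "twist": 0, "fingers": -1},
    {"dx": 0, "dy": -16, "dz": -70, "twist": 0, "fingers": -1},
  ],
)

```text
clock: 11.65
eef_pos: [0.4991, 0.0111, 0.3806]
tool_rot: [0.742, 0.67, 0.001, 0.001]
ft_force: [0.6, 0.4, -0.5]
grip_width: 0.0852
grasp_force: 0.0
```

Run:
```python
from h import *
from workcell import camera
b=camera("scene"); pickle.dump(b,open("c4.pkl","wb"))
cv2.imwrite("pics/c4.png",cv2.resize(b["image"][110:260,230:430,::-1],None,fx=4,fy=4,interpolation=cv2.INTER_CUBIC))
plan([(.424,-.35,.2,-6,1)])
```

```text
now [0.4988 0.0111 0.3792] -5.89
d [-366.9  -37.3  179.2] twist 0.1 -> [ 0.424 -0.35   0.2  ] -6.0 len 410
```

View pics/c4.png

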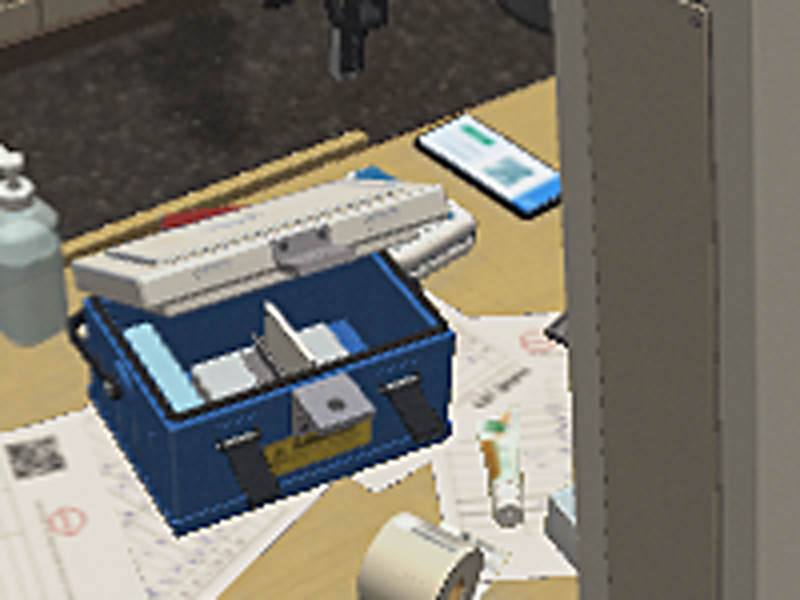

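The lid is falling shut and the hand is clear. Next I measure the pin from the first pictures and plan the approach with the fingers closing along the box's y, so they clear the lid's front edge.

Run:
```python
from h import *
T=pickle.load(open("top0.pkl","rb"))
I=T["image"].astype(int).max(2)[225:252,455:485]
m=(I<45).astype(np.uint8); n,l,st,ce=cv2.connectedComponentsWithStats(m); 
print([(s.tolist(),(c+[455,225]).round(1).tolist()) for s,c in zip(st,ce)])
for uv in [(471.4,238.1),(472,238)]: print(atz(T,uv,.088))
# predicted outline of model pin
for c in [(.424,-.352),(.426,-.349)]:
    P=[(c[0]+.01*np.cos(a),c[1]+.01*np.sin(a),z) for a in np.linspace(0,6.28,40) for z in (.06,.088)]
    u=prj(T,P); print(c,u.min(0),u.max(0))
plan([(.4245,-.352,.16,84.2,3)])
```

```text
[([0, 0, 30, 27, 708], [470.0, 237.8]), ([12, 0, 2, 2, 3], [467.3, 225.7]), ([10, 10, 11, 8, 68], [470.1, 238.7]), ([0, 12, 6, 12, 31], [457.6, 242.1])]
[ 0.42447918 -0.35119476  0.088     ]
[ 0.42471364 -0.35262268  0.088     ]
(0.424, -0.352) [464.07207008 234.11204664] [476.00412232 243.26779377]
(0.426, -0.349) [462.78904233 233.28005701] [474.68080865 242.45080962]
now [0.4988 0.0111 0.3792] -5.89
d [-122.9  -12.2   73.1] twist -30.0 -> [ 0.474 -0.11   0.306] 24.1 len 144
d [-100.4  -72.    73. ] twist -30.0 -> [ 0.449 -0.231  0.233] 54.2 len 144
d [ -50.9 -112.6   73.1] twist -30.1 -> [ 0.424 -0.352  0.16 ] 84.2 len 144
```

Emit:
carry_out(
  plan=[
    {"dx": -25, "dy": -2.4, "dz": 14, "twist": -6, "fingers": -0.3},
    {"dx": -50, "dy": -5, "dz": 28, "twist": -12, "fingers": -0.3},
    {"dx": -75, "dy": -7, "dz": 42, "twist": -18, "fingers": -0.3},
    {"dx": -100, "dy": -10, "dz": 58, "twist": -24, "fingers": -0.3},
    {"dx": -122.9, "dy": -12.2, "dz": 73, "twist": -30, "fingers": -0.3},
  ],
)

```text
clock: 12.12
eef_pos: [0.4726, -0.1108, 0.3037]
tool_rot: [0.542, 0.841, -0.001, -0.002]
ft_force: [0.3, 0.8, 0.0]
grip_width: 0.0552
grasp_force: 0.0
```

Emit:
carry_out(
  plan=[
    {"dx": -20, "dy": -14, "dz": 14, "twist": -6, "fingers": -0.3},
    {"dx": -40, "dy": -29, "dz": 28, "twist": -12, "fingers": -0.3},
    {"dx": -60, "dy": -43, "dz": 42, "twist": -18, "fingers": -0.3},
    {"dx": -80, "dy": -58, "dz": 58, "twist": -24, "fingers": -0.3},
    {"dx": -100.4, "dy": -72, "dz": 73, "twist": -30, "fingers": -0.3},
  ],
)

```text
clock: 12.53
eef_pos: [0.4476, -0.2315, 0.2307]
tool_rot: [0.306, 0.952, 0.0, -0.002]
ft_force: [0.2, -0.6, -0.5]
grip_width: 0.0557
grasp_force: 0.0
```

Emit:
carry_out(
  plan=[
    {"dx": -12, "dy": -28, "dz": 18, "twist": -6, "fingers": -0.3},
    {"dx": -25, "dy": -56, "dz": 36, "twist": -12, "fingers": -0.3},
    {"dx": -38, "dy": -84, "dz": 54, "twist": -18, "fingers": -0.3},
    {"dx": -47, "dy": -105, "dz": 68, "twist": -24, "fingers": -0.3},
    {"dx": -50.9, "dy": -112.6, "dz": 73, "twist": -30.1, "fingers": -0.3},
  ],
)

```text
clock: 12.95
eef_pos: [0.4212, -0.3532, 0.1555]
tool_rot: [0.05, 0.999, 0.002, -0.003]
ft_force: [-1.0, -0.4, -0.2]
grip_width: 0.0557
grasp_force: 0.0
```

Emit:
carry_out(
  plan=[
    {"dx": 0, "dy": 0, "dz": 10, "twist": 0, "fingers": -0.3},
    {"dx": 0, "dy": 0, "dz": 20, "twist": 0, "fingers": -0.3},
    {"dx": 0, "dy": 0, "dz": 30, "twist": 0, "fingers": -0.3},
    {"dx": 0, "dy": 0, "dz": 30, "twist": 0, "fingers": -0.3},
    {"dx": 0, "dy": 0, "dz": 30, "twist": 0, "fingers": -0.3},
  ],
)

```text
clock: 13.37
eef_pos: [0.4243, -0.3505, 0.1295]
tool_rot: [0.05, 0.999, 0.001, -0.001]
ft_force: [0.1, 0.1, -0.1]
grip_width: 0.0555
grasp_force: 0.0
```

Run:
```python
from h import *
plan([(.424,-.352,.062,84.2,1)])
```

```text
now [ 0.4243 -0.3505  0.1295] 84.22
d [ 0.1 -1.5 67.5] twist 0.0 -> [ 0.424 -0.352  0.062] 84.2 len 68
```

Emit:
carry_out(
  plan=[
    {"dx": 0, "dy": -1, "dz": 15, "twist": 0, "fingers": -0.3},
    {"dx": 0, "dy": -1, "dz": 30, "twist": 0, "fingers": -0.3},
    {"dx": 0, "dy": -1, "dz": 45, "twist": 0, "fingers": -0.3},
    {"dx": 0, "dy": -1, "dz": 60, "twist": 0, "fingers": -0.3},
    {"dx": 0, "dy": -1, "dz": 67, "twist": 0, "fingers": -0.3},
  ],
)

```text
clock: 13.78
eef_pos: [0.4243, -0.3519, 0.0624]
tool_rot: [0.05, 0.999, 0.0, -0.0]
ft_force: [-0.5, 0.5, -0.1]
grip_width: 0.0553
grasp_force: 0.0
```

Emit:
carry_out(
  plan=[
    {"dx": 0, "dy": 0, "dz": 0, "twist": 0, "fingers": -0.3},
    {"dx": 0, "dy": 0, "dz": 0, "twist": 0, "fingers": 0.3},
    {"dx": 0, "dy": 0, "dz": 0, "twist": 0, "fingers": 1},
    {"dx": 0, "dy": 0, "dz": 0, "twist": 0, "fingers": 1},
    {"dx": 0, "dy": 0, "dz": 0, "twist": 0, "fingers": 1},
  ],
)

```text
clock: 14.2
eef_pos: [0.4253, -0.3533, 0.0647]
tool_rot: [0.051, 0.999, -0.0, 0.001]
ft_force: [0.3, 0.3, 3.4]
grip_width: 0.0183
grasp_force: 58.4
```

Emit:
carry_out(
  plan=[
    {"dx": 0, "dy": 0, "dz": 0, "twist": 0, "fingers": 1},
    {"dx": 0, "dy": 0, "dz": 0, "twist": 0, "fingers": 1},
    {"dx": 0, "dy": 0, "dz": 0, "twist": 0, "fingers": 1},
    {"dx": 0, "dy": 0, "dz": 0, "twist": 0, "fingers": 1},
    {"dx": 0, "dy": 0, "dz": 0, "twist": 0, "fingers": 1},
  ],
)

```text
clock: 14.62
eef_pos: [0.4253, -0.3533, 0.0646]
tool_rot: [0.051, 0.999, -0.0, 0.001]
ft_force: [-0.0, 1.9, 6.2]
grip_width: 0.0179
grasp_force: 58.5
```

Run:
```python
from workcell import bot
o=bot.get_obs(); print(o["eef_pos"],o["ft_force"],o["ft_torque"],o["grip_width"],o["grasp_force"])
```

```text
[ 0.42527989 -0.35326111  0.06461403] [-0.0313194   1.88431976  6.19905853] [ 0.42681167 -0.0144127   0.00259366] 0.01790013786889206 58.49560081958771
```

Pin gripped. Lift it, snapshot the shut lid, then hover over the hole.

Emit:
carry_out(
  plan=[
    {"dx": 0, "dy": 0, "dz": -10, "twist": 0, "fingers": 1},
    {"dx": 0, "dy": 0, "dz": -40, "twist": 0, "fingers": 1},
    {"dx": 0, "dy": 0, "dz": -80, "twist": 0, "fingers": 1},
    {"dx": 0, "dy": 0, "dz": -120, "twist": 0, "fingers": 1},
    {"dx": 0, "dy": 0, "dz": -155, "twist": 0, "fingers": 1},
  ],
)

```text
clock: 15.03
eef_pos: [0.4241, -0.3531, 0.2211]
tool_rot: [0.051, 0.999, -0.001, 0.0]
ft_force: [0.8, -0.4, -1.4]
grip_width: 0.0181
grasp_force: 59.3
```

Run:
```python
from h import *
from workcell import camera,bot
o=bot.get_obs(); print(o["grip_width"],o["grasp_force"],o["ft_force"])
a=camera("top");b=camera("scene"); pickle.dump((a,b),open("c5.pkl","wb"))
plan([(.458,.0145,.215,84.2,2)])
```

```text
0.018070047956072238 59.26980793476105 [ 0.77006249 -0.37463432 -1.36508013]
now [ 0.4272 -0.3557  0.2261] 84.17
d [  3.5 185.7   5.6] twist -0.0 -> [ 0.443 -0.171  0.221] 84.2 len 186
d [  3.4 185.7   5.5] twist -0.0 -> [0.458 0.015 0.215] 84.2 len 186
```

Emit:
carry_out(
  plan=[
    {"dx": 0, "dy": 30, "dz": 0, "twist": 0, "fingers": 1},
    {"dx": 0, "dy": 65, "dz": 0, "twist": 0, "fingers": 1},
    {"dx": 1, "dy": 105, "dz": 0, "twist": 0, "fingers": 1},
    {"dx": 1, "dy": 145, "dz": 0, "twist": 0, "fingers": 1},
    {"dx": 1.7, "dy": 184.2, "dz": 0, "twist": 0, "fingers": 1},
  ],
)

```text
clock: 15.55
eef_pos: [0.4406, -0.1681, 0.2179]
tool_rot: [0.051, 0.999, -0.0, -0.0]
ft_force: [1.6, 0.4, -0.4]
grip_width: 0.0179
grasp_force: 59.2
```

Emit:
carry_out(
  plan=[
    {"dx": 0, "dy": 40, "dz": 0, "twist": 0, "fingers": 1},
    {"dx": 0, "dy": 80, "dz": 0, "twist": 0, "fingers": 1},
    {"dx": 1, "dy": 118, "dz": 0, "twist": 0, "fingers": 1},
    {"dx": 1, "dy": 155, "dz": 0, "twist": 0, "fingers": 1},
    {"dx": 1.7, "dy": 184.2, "dz": 0, "twist": 0, "fingers": 1},
  ],
)

```text
clock: 15.97
eef_pos: [0.4578, 0.0162, 0.2181]
tool_rot: [0.05, 0.999, -0.0, -0.0]
ft_force: [-0.6, 0.3, -0.3]
grip_width: 0.0178
grasp_force: 59.2
```

Emit:
carry_out(
  plan=[
    {"dx": 0, "dy": 0, "dz": 4, "twist": 0, "fingers": 1},
    {"dx": 0, "dy": 0, "dz": 4, "twist": 0, "fingers": 1},
    {"dx": 0, "dy": 0, "dz": 4, "twist": 0, "fingers": 1},
    {"dx": 0, "dy": 0, "dz": 4, "twist": 0, "fingers": 1},
    {"dx": 0, "dy": 0, "dz": 4, "twist": 0, "fingers": 1},
  ],
)

```text
clock: 16.38
eef_pos: [0.4582, 0.0127, 0.2143]
tool_rot: [0.052, 0.999, -0.0, -0.0]
ft_force: [-0.6, 0.5, -0.4]
grip_width: 0.0181
grasp_force: 59.3
```

Run:
```python
from h import *
from workcell import camera,bot
S2=camera("scene"); a,b=pickle.load(open("c5.pkl","rb"))
pickle.dump(S2,open("c6.pkl","wb"))
def g(I,x0,y0,w,h,k):
    c=cv2.resize(I[y0:y0+h,x0:x0+w,::-1],None,fx=k,fy=k,interpolation=cv2.INTER_CUBIC)
    for x in range(x0,x0+w,5): cv2.putText(c,str(x),((x-x0)*k+k//2-8,9),0,.32,(0,0,255),1); cv2.line(c,((x-x0)*k+k//2,11),((x-x0)*k+k//2,15),(0,0,255),1)
    for y in range(y0,y0+h,5): cv2.putText(c,str(y),(8,(y-y0)*k+k//2+4),0,.32,(0,0,255),1)
    return c
A=g(a["image"],303,200,26,36,10);B=g(b["image"],295,180,30,36,10);C=g(S2["image"],297,160,24,36,10)
D=g(S2["image"],297,196,24,18,10)
im=np.zeros((600,800,3),np.uint8); im[:360,:260]=A; im[:360,260:560]=B; im[:360,560:800]=C; im[380:560,560:800]=D
E_=cv2.resize(b["image"][150:240,240:360,::-1],None,fx=2.4,fy=2.4); im[370:370+E_.shape[0],:E_.shape[1]]=E_
F=cv2.resize(S2["image"][130:230,260:360,::-1],None,fx=2.2,fy=2.2); im[370:590,300:520]=F
cv2.imwrite("pics/c6.png",im)
o=bot.get_obs(); print(o["eef_pos"],o["ft_force"],o["grip_width"]); y=R.from_quat(o["tool_rot"]).as_matrix(); print(y[:,2])
```

```text
[0.45833914 0.01268825 0.21437212] [-0.25267351 -0.51120235 -0.89834951] 0.01791448515499558
[ 4.03417491e-05 -2.47896310e-04 -9.99999968e-01]
```

View pics/c6.png

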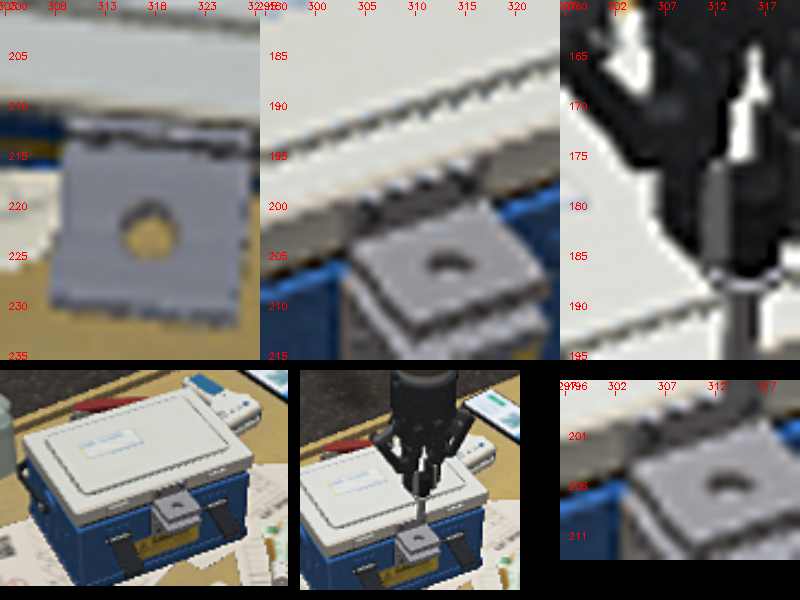

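The lid is shut, resting slightly ajar, and its hole shows at top-view (317.4,222.6) and scene (313.6,205.8). The held pin's collar is at scene (314.7,187.7). I compute the offset from these.

Run:
```python
from h import *
np.set_printoptions(precision=4,suppress=True)
a,b=pickle.load(open("c5.pkl","rb"))
print("lid hole",tri([a,b],[(317.35,222.6),(313.55,205.75)]), atz(a,(317.35,222.6),.134),atz(b,(313.55,205.75),.134))
for z in(.206,.208,.210): print("pin collar",z,atz(b,(314.65,187.65),z))
p=np.array([.4575,.0135,0])
for z in (.164,.206,.21): print("pred",z,prj(b,p+[0,0,z])[0])
print("px per cm x,y",prj(b,p+[.01,0,.2])-prj(b,p+[0,0,.2]),prj(b,p+[0,.01,.2])-prj(b,p+[0,0,.2]))
```

```text
lid hole (array([0.4581, 0.0151, 0.1343]), np.float64(0.026688255402549797)) [0.4581 0.0151 0.134 ] [0.4585 0.015  0.134 ]
pin collar 0.206 [0.4523 0.0171 0.206 ]
pin collar 0.208 [0.4504 0.0184 0.208 ]
pin collar 0.21 [0.4484 0.0198 0.21  ]
pred 0.164 [314.3774 197.7649]
pred 0.206 [314.661 186.16 ]
pred 0.21 [314.6887 185.0276]
px per cm x,y [[-2.0572 -1.9745]] [[-3.042   1.2941]]
```

Emit:
carry_out(
  plan=[
    {"dx": 0.2, "dy": 1.6, "dz": 8, "twist": 0, "fingers": 1},
    {"dx": 0.2, "dy": 1.6, "dz": 16, "twist": 0, "fingers": 1},
    {"dx": 0.2, "dy": 1.6, "dz": 22, "twist": 0, "fingers": 1},
    {"dx": 0.2, "dy": 1.6, "dz": 26, "twist": 0, "fingers": 1},
    {"dx": 0.2, "dy": 1.6, "dz": 28, "twist": 0, "fingers": 1},
  ],
)

```text
clock: 16.85
eef_pos: [0.4576, 0.0154, 0.1851]
tool_rot: [0.051, 0.999, -0.0, -0.001]
ft_force: [-0.5, -1.0, -1.0]
grip_width: 0.018
grasp_force: 59.3
```

Emit:
carry_out(
  plan=[
    {"dx": 0, "dy": 0, "dz": 2, "twist": 0, "fingers": 1},
    {"dx": 0, "dy": 0, "dz": 4, "twist": 0, "fingers": 1},
    {"dx": 0, "dy": 0, "dz": 6, "twist": 0, "fingers": 1},
    {"dx": 0, "dy": 0, "dz": 8, "twist": 0, "fingers": 1},
    {"dx": 0, "dy": 0, "dz": 10, "twist": 0, "fingers": 1},
  ],
)

```text
clock: 17.27
eef_pos: [0.4586, 0.0155, 0.1764]
tool_rot: [0.051, 0.999, -0.0, 0.0]
ft_force: [-0.1, -0.6, 0.1]
grip_width: 0.0179
grasp_force: 59.3
```

Emit:
carry_out(
  plan=[
    {"dx": 0, "dy": 0, "dz": 2, "twist": 0, "fingers": 1},
    {"dx": 0, "dy": 0, "dz": 4, "twist": 0, "fingers": 1},
    {"dx": 0, "dy": 0, "dz": 6, "twist": 0, "fingers": 1},
    {"dx": 0, "dy": 0, "dz": 8, "twist": 0, "fingers": 1},
    {"dx": 0, "dy": 0, "dz": 10, "twist": 0, "fingers": 1},
  ],
)

```text
clock: 17.68
eef_pos: [0.4585, 0.0155, 0.1662]
tool_rot: [0.051, 0.999, -0.0, 0.0]
ft_force: [1.5, -0.6, 0.2]
grip_width: 0.0179
grasp_force: 59.3
```

Emit:
carry_out(
  plan=[
    {"dx": 0, "dy": 0, "dz": 2, "twist": 0, "fingers": 1},
    {"dx": 0, "dy": 0, "dz": 4, "twist": 0, "fingers": 1},
    {"dx": 0, "dy": 0, "dz": 6, "twist": 0, "fingers": 1},
    {"dx": 0, "dy": 0, "dz": 8, "twist": 0, "fingers": 1},
    {"dx": 0, "dy": 0, "dz": 10, "twist": 0, "fingers": 1},
  ],
)

```text
clock: 18.1
eef_pos: [0.4584, 0.0155, 0.1562]
tool_rot: [0.051, 0.999, -0.0, 0.0]
ft_force: [0.9, -0.9, 0.6]
grip_width: 0.0179
grasp_force: 59.3
```

The pin slides freely through both holes. Next I bring the collar down onto the lug and squeeze the seal.

Emit:
carry_out(
  plan=[
    {"dx": 0, "dy": 0, "dz": 3, "twist": 0, "fingers": 1},
    {"dx": 0, "dy": 0, "dz": 6, "twist": 0, "fingers": 1},
    {"dx": 0, "dy": 0, "dz": 9, "twist": 0, "fingers": 1},
    {"dx": 0, "dy": 0, "dz": 12, "twist": 0, "fingers": 1},
    {"dx": 0, "dy": 0, "dz": 14, "twist": 0, "fingers": 1},
  ],
)

```text
clock: 18.52
eef_pos: [0.4583, 0.0155, 0.142]
tool_rot: [0.051, 0.999, -0.0, -0.0]
ft_force: [0.7, -0.8, 1.3]
grip_width: 0.0179
grasp_force: 59.3
```

Emit:
carry_out(
  plan=[
    {"dx": 0, "dy": 0, "dz": 2, "twist": 0, "fingers": 1},
    {"dx": 0, "dy": 0, "dz": 4, "twist": 0, "fingers": 1},
    {"dx": 0, "dy": 0, "dz": 6, "twist": 0, "fingers": 1},
    {"dx": 0, "dy": 0, "dz": 7, "twist": 0, "fingers": 1},
    {"dx": 0, "dy": 0, "dz": 8, "twist": 0, "fingers": 1},
  ],
)

```text
clock: 18.93
eef_pos: [0.4584, 0.0155, 0.1364]
tool_rot: [0.051, 0.999, 0.0, 0.001]
ft_force: [-7.9, -0.2, 23.4]
grip_width: 0.0183
grasp_force: 61.8
```

Emit:
carry_out(
  plan=[
    {"dx": 0, "dy": 0, "dz": 0, "twist": 0, "fingers": 1},
    {"dx": 0, "dy": 0, "dz": 0, "twist": 0, "fingers": 1},
    {"dx": 0, "dy": 0, "dz": 0, "twist": 0, "fingers": 1},
    {"dx": 0, "dy": 0, "dz": 0, "twist": 0, "fingers": 1},
    {"dx": 0, "dy": 0, "dz": 0, "twist": 0, "fingers": 1},
  ],
)

```text
clock: 19.35
eef_pos: [0.4584, 0.0155, 0.1366]
tool_rot: [0.051, 0.999, 0.0, 0.001]
ft_force: [-4.7, -0.4, 18.0]
grip_width: 0.0178
grasp_force: 61.3
```

Emit:
carry_out(
  plan=[
    {"dx": 0, "dy": 0, "dz": 0.5, "twist": 0, "fingers": 1},
    {"dx": 0, "dy": 0, "dz": 1, "twist": 0, "fingers": 1},
    {"dx": 0, "dy": 0, "dz": 1, "twist": 0, "fingers": 1},
    {"dx": 0, "dy": 0, "dz": 1, "twist": 0, "fingers": 1},
    {"dx": 0, "dy": 0, "dz": 1, "twist": 0, "fingers": 1},
  ],
)

```text
clock: 19.77
eef_pos: [0.4584, 0.0156, 0.1364]
tool_rot: [0.051, 0.999, 0.0, 0.001]
ft_force: [-6.9, -1.2, 23.3]
grip_width: 0.0184
grasp_force: 61.8
```

Emit:
carry_out(
  plan=[
    {"dx": 0, "dy": 0, "dz": 0, "twist": 0, "fingers": 1},
    {"dx": 0, "dy": 0, "dz": 0, "twist": 0, "fingers": 1},
    {"dx": 0, "dy": 0, "dz": 0, "twist": 0, "fingers": 1},
    {"dx": 0, "dy": 0, "dz": 0, "twist": 0, "fingers": 1},
    {"dx": 0, "dy": 0, "dz": 0, "twist": 0, "fingers": 1},
  ],
)

```text
clock: 20.18
eef_pos: [0.4585, 0.0156, 0.1364]
tool_rot: [0.051, 0.999, 0.0, 0.001]
ft_force: [-7.0, -1.6, 23.0]
grip_width: 0.0179
grasp_force: 61.8
```

Run:
```python
from h import *
from workcell import camera
b0=pickle.load(open("c5.pkl","rb"))[1]["image"]; b=camera("scene")["image"]
# vertical shift of the lid's left-front edge region before/after squeezing (full shut = 6 mm lower at the lug, ~1.5 px)
for (x,y,w,h) in [(265,185,35,22),(302,198,9,14)]:
    s,_=cv2.phaseCorrelate(b0[y:y+h,x:x+w].mean(2),b[y:y+h,x:x+w].mean(2)); print(np.round(s,2))
c=pickle.load(open("c6.pkl","rb")); print(prj(c,[[.4575,.0151,.134],[.4575,.0151,.128]]))
```

```text
[-0.13  1.65]
[0.56 1.66]
[[313.71343942 205.9551702 ]
 [313.67660303 207.52189166]]
```

The lid edge came down about 1.65 px, which is roughly 6 mm, so it is fully shut. The push holds steady at 23 N against a hard stop. Handing in.

```bash
python3 -c "
from workcell import job_done
print(job_done())"
```

```text
the job is handed in; nothing more can be done
None
```

The job is handed in: the tall logger is home in its pocket, the lid is squeezed fully shut, and the hand is still on the pin, pushing it down through both lugs with about 23 N; the hand-in call gave no verdict.

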